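# Clear the label-roll stand and draw up its spindle

### The arm

A 6-joint arm with a two-finger parallel gripper is mounted at the origin on the work surface. World frame = base frame: x ahead of the robot, y to its left, z up, the work surface at z = 0. Lengths are in m, angles in degrees, forces in N, time in s.
With the tool pointing down it reaches from about 0.325 to 0.875 m from the base axis. Payload 4.4 kg.
Tool frame: the origin (TCP) lies at the very end of the fingers, on their centre line; the grasp point (between the pads) lies 19 mm behind it; y points along the fingers, z is the direction in which the jaws open and shut, and the axes are right-handed (so a half turn about y gives the same grasp; the last joint's range is limited). The gripper opens to 85 mm and grips with 20 to 120 N. Pads are 22 mm wide; open, the fingers measure 114 mm over their backs; the gripper's body (76 mm by 85 mm) begins 54 mm behind the grasp point. The pads swing forward as they close: fully open they stand 13 mm farther back than shut.
Start: joints at [68.325, 11.837, 88.321, -0, 79.842, -8.623], TCP at [0.13, 0.56, 0.231] pointing down, gripper open.
Joint ranges: [-156.59, 156.59], [-49.26, 127.26], [12.9, 141.05], [-63.56, 243.56], [4.71, 150.69], [-161.64, 161.64]. Speed limits (degrees/s): [159.86, 159.86, 180, 180, 180, 180].

### API

Orientations are given as [roll, pitch, yaw] about the fixed x, y, z axes, in that order (R = Rz(yaw) Ry(pitch) Rx(roll)).
In Python, from cell import env gives the robot as it stands.
- The arm moves only by the tool move_arm, never from a script. Its argument "plan" is a list of rows, each an object of numbers: "x", "y", "z": the shift along the world's x, y, z in m; "ax", "ay", "az": the turn, a rotation vector about the world's x, y, z in rad; "gripper": the closure, from 0 (fully open) to 1 (shut). In form: [{"x": .., "y": .., "z": .., "ax": .., "ay": .., "az": .., "gripper": ..}, ...]. A call has 1 to 12 rows; each row shifts and turns the commanded pose from where the row before left it; what a row does not reach is not made up. A row lasts 1/8 s, in which the tool goes at most 62.5 mm and 10.7 degrees, less where a joint would pass 70% of its speed; a pose out of reach is approached as far as the arm can. A call with a gripper value outside its range is refused whole. The fingers move at their own pace and stop on an object; the grip force is fixed at half the most. Time passes only in rows, so rows that do not move let the fingers close. It gives the time, the measured TCP pose, the force and the opening at its end, in the units of the state.
- env.get_obs(): the state, without advancing time (a new reading comes with each control period).
- env.grab_frame(name): name is "scene" or "top" or "wrist"; returns a dict with "image" (420x560x3 uint8, red, green, blue), "depth" (420x560 float32, m along the optical axis (not along the pixel's ray), 0 where there is no reading), "fx", "fy", "cx", "cy" (pixels), "k1" (the pictures are not rectified: a ray, as slopes to the right and down, at radius r is drawn at 1 + k1 r^2 times it, then the intrinsics apply), "rvec" (rotation vector, rad) and "tvec" (3), from world to camera coordinates, as OpenCV has them; the wrist camera has in their place "hand_eye" (4x4, takes a point from camera to tool coordinates, whose origin is the TCP and whose axes are the tool frame's). Camera axes: x right, y down, z forward; pixel columns grow to the right and rows downward; lengths in m; the calibration is good to about 2 mm. A picture is of the moment at which its call begins: read the wrist's pose just before it.
- env.finish_job(): hands the job in, once; it reports no verdict.
Trained networks look in a picture, given as the dict that the camera call returned (one of the last four; its "shot" number tells which), for a name from the list of things; names that differ only in an ending like _2 or _b are one class to them, and where a whole thing is asked for, a point or a joint stands for the part that bears it (a point fixed in the world has none). Each returns a list of dicts, best first, with "p" (0 to 1); they miss things now and then, are a little off and sometimes report something else, mostly with a low value. They report only what shows in the picture. A call takes as long as a camera call. They do not tell look-alikes from the thing itself.
- env.look_for(picture, thing): "centre" ([column, row] in pixels, amid what is visible of it).
- env.cut_out(picture, thing): "pixels" (420x560 bool, what is visible of it) and "centre" ([column, row] in pixels, amid what is visible of it).
The state is a dict: "time_s": time; "q": joint angles; "joint_velocities": joint speeds; "tau": joint torques, N m; "tool_pos": TCP position; "tcp_rot": TCP orientation; "contact_force": force on the tool from outside, world axes, zero at the start; "ft_torque": the same for the moment, N m; "gripper_width": finger opening in m.
Only numpy, scipy, OpenCV 4.12 (cv2) and the standard library are available. Lean on these libraries where they do the work, as an engineer would, in place of code of your own. Each camera call takes 0.05 s, during which the arm holds its last target.

### The job

The spindle of the label-roll stand has to be set higher for a wider roll. Slide the label roll straight up off the spindle and stand it flat on its end in the free part of the cardboard tray; then draw the spindle rod straight up about 30 mm, without cocking it, forcing it against the bore or pulling it out of its bore, and finish while still holding it there in the gripper, so that I can tighten the clamp screw. Leave the jar in the tray, the jar between tray and stand, the empty core and the knife where they are.

Things in the scene. Friction and masses are not known exactly. Their poses are not given: they have to be found in the camera images.
- stand: Label-roll stand, fixed to the table: dark steel foot 100 x 100 x 10 with an upright aluminium block 50 x 50, top face 62 above the table, with a slack black clamp screw on its +y side (reaching 43 from the axis, 35 up). In the block's top is a vertical bore 21.5 dia, 57 deep (its floor 5 above the table). Origin: on the bore's axis at table height; z up.
- rod_mid (a point): Plain steel spindle rod, 20 dia, 117 long, loose (about 0.3 kg) and standing in the stand's bore on its floor; this point is the rod's centre, z along the rod. At the start the centre is 63.5 above the table and the top end 122 above the table: 57 of the rod is in the bore, and 60 stands above the block, threaded through the roll. With the roll off, the bare 60 can be gripped across. It slides freely and falls back if let go.
- roll_mid (a point): Wound roll of white paper labels on a cardboard core, 60 outer dia, 27 hole, 48 high, about 0.13 kg, rigid; threaded on the spindle and resting on the block's top. This point is its centre, half-way up; z along its axis. At the start it lies 86 above the table and the rod stands out 12 above the roll's top. It must be raised 60 to clear the rod.
- tray: Shallow open cardboard tray, 170 (x) x 220 (y), walls 4 thick and 28 high, inner floor 4 above the table. A jar stands in its +y half. Fixed to the table. Origin: centre of underside.
- tray_spot (a point): Middle of the free part of the tray, on its inner floor: 45 from the tray's centre towards its -y end. Axes as the tray's.
- jar_tray: Closed glass jar with brass lid, 58 dia x 85 high, standing inside the tray towards its +y end. Origin: centre of underside. Leave alone.
- jar_mid: Closed glass jar with brass lid, 62 dia x 100 high, in the middle of the table between the stand and the tray. Origin: centre of underside. Leave alone.
- core: Empty cardboard core, a tube 31 outer dia, 50 high, standing on the table about 105 from the stand's axis. Origin: centre of underside. Leave alone.
- knife: Grey box knife lying flat, about 140 long, 26 wide, 14 high. Origin: underside, 19 behind the middle of its length. Leave alone.
There are look-alikes about, which are no part of the job. Leave any pink or purple look-alike of the part that bears rod_mid alone.

How it is judged:
By the outcome, as a careful person would: the job done as asked, in the order asked, and still so for the second after the job is handed in, while the arm keeps its last pose, push and grip.
It also fails if it takes over 56 s, if anything falls off the work surface, if the arm or the gripper's body presses on something with over 40 N, if the wrist force passes 120 N, or if a joint passes its speed limit or range.

## Working session

There is one attempt and no reset: what is moved stays moved. The work goes in short steps, Python scripts to look and compute and a tool call to move; the robot and the scene stay as the last step left them, time stands still between calls to the robot, and variables do not carry over. Pictures are saved under pics/ and viewed, and the job is handed in when it is done.

Besides the shell and the picture viewer there is one more tool, called after "Call:" as name(argument=value, ...), one argument or row to a line, values as JSON. move_arm: Moves the arm, as the interface text tells. Its arguments: {"type":"object","properties":{"plan":{"type":"array"}},"required":["plan"]}

```bash
ls; mkdir -p pics
cat > h.py <<'E'
import numpy as np, cv2
from scipy.spatial.transform import Rotation as R
from cell import env
def snap(n,f):
    g=env.grab_frame(n); cv2.imwrite('pics/'+f,cv2.cvtColor(g['image'],cv2.COLOR_RGB2BGR)); return g
def cam2w(g,obs=None):
    if 'rvec' in g:
        Rm=cv2.Rodrigues(np.array(g['rvec'],float))[0]; t=np.array(g['tvec'],float).ravel()
        return Rm.T, -Rm.T@t
    H=np.array(g['hand_eye']); T=np.eye(4); T[:3,:3]=R.from_euler('xyz',obs['tcp_rot'],degrees=True).as_matrix(); T[:3,3]=obs['tool_pos']
    M=T@H; return M[:3,:3],M[:3,3]
def cloud(g,obs=None):
    h,w=g['depth'].shape; u,v=np.meshgrid(np.arange(w),np.arange(h))
    pts=np.stack([u,v],-1).reshape(-1,1,2).astype(np.float64)
    K=np.array([[g['fx'],0,g['cx']],[0,g['fy'],g['cy']],[0,0,1.]])
    n=cv2.undistortPoints(pts,K,np.array([g['k1'],0,0,0,0.])).reshape(h,w,2)
    d=g['depth']; P=np.dstack([n[...,0]*d,n[...,1]*d,d])
    A,b=cam2w(g,obs); W=P@A.T+b; W[d<=0]=np.nan; return W
E
python3 - <<'E'
from h import *
o=env.get_obs(); print(o)
for n in ['scene','top','wrist']:
    g=snap(n,n+'0.png'); W=cloud(g,o)
    print(n,{k:v for k,v in g.items() if k not in('image','depth')})
    for t in ['stand','rod_mid','roll_mid','tray','jar_tray','jar_mid','core','knife']:
        for r in env.cut_out(g,t)[:3]:
            m=r['pixels']&np.isfinite(W[...,0])
            p=W[m]
            print(t,round(r['p'],2),np.round(r['centre']),m.sum(),np.round(np.median(p,0),3) if len(p) else '',np.round(np.percentile(p,[2,98],axis=0),3).tolist() if len(p) else '')
E
```

```text
pics
{'time_s': 0.0, 'q': array([ 6.83268815e+01,  1.18842110e+01,  8.84056261e+01,  1.20049296e-03,
        7.98415081e+01, -8.62334751e+00]), 'joint_velocities': array([-0.16363246, -0.10938463,  0.05791485, -0.05492118, -0.05054785,
       -0.0308316 ]), 'tau': array([ 2.35614261e-04, -3.83035111e+01, -2.91595691e+01, -3.21362795e-04,
        1.03653033e-02,  2.53039190e-06]), 'tool_pos': array([0.12955723, 0.55943348, 0.2301193 ]), 'tcp_rot': array([-9.01296833e+01,  2.08614838e-02, -1.30500077e+01]), 'contact_force': array([-0.23759515, -1.14097209,  0.1731367 ]), 'ft_torque': array([ 0.00708787,  0.04309628, -0.00932684]), 'gripper_width': 0.08558139157801682}
scene {'fx': 540.8101906463976, 'fy': 540.8101906463976, 'cx': 287.7050782100093, 'cy': 212.30061177544502, 'k1': 0.05197474969490937, 'rvec': array([ 2.25449649,  1.11833167, -0.39063295]), 'tvec': array([-0.33580388, -0.31737789,  1.57804078]), 'shot': 1}
rod_mid 0.87 [232. 237.] 277 [ 0.543 -0.147  0.065] [[0.533, -0.154, 0.003], [0.547, -0.137, 0.117]]
rod_mid 0.64 [139. 268.] 380 [ 0.496 -0.35   0.069] [[0.475, -0.35
[... 2339 characters left out ...]
051]]
core 0.33 [288. 276.] 776 [ 0.454 -0.004  0.013] [[0.395, -0.02, 0.009], [0.522, 0.013, 0.019]]
knife 0.71 [288. 279.] 803 [ 0.453 -0.004  0.013] [[0.393, -0.02, 0.008], [0.522, 0.015, 0.019]]
wrist {'fx': 365.3549350969592, 'fy': 365.3549350969592, 'cx': 279.37433111265506, 'cy': 214.95385270191812, 'k1': -0.05329278592461458, 'hand_eye': array([[ 1.33178349e-04,  9.46732407e-01,  3.22021322e-01,
        -8.22628491e-02],
       [-3.42500456e-04, -3.22021263e-01,  9.46732375e-01,
        -1.43266335e-01],
       [ 9.99999932e-01, -2.36376704e-04,  2.81370021e-04,
        -1.13118731e-05],
       [ 0.00000000e+00,  0.00000000e+00,  0.00000000e+00,
         1.00000000e+00]]), 'shot': 3}
```

View pics/scene0.png

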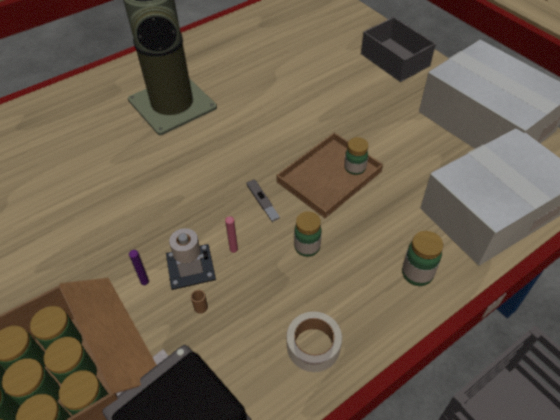

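View pics/top0.png

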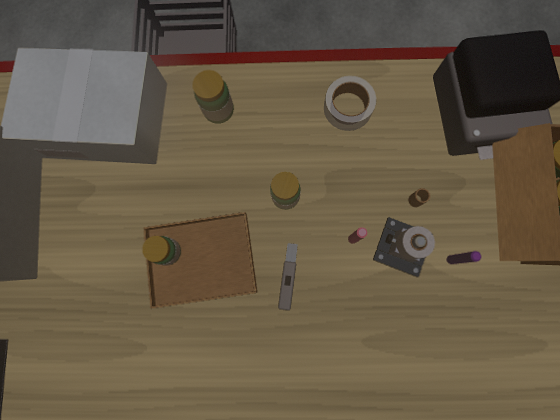

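Run:
```python
import cv2
a=cv2.imread('pics/scene0.png')[190:330,100:260]; b=cv2.imread('pics/top0.png')[170:310,330:490]
cv2.imwrite('pics/crop0.png',cv2.hconcat([cv2.resize(a,(400,350),interpolation=2),cv2.resize(b,(400,350),interpolation=2)]))
```

```text
(no output)
```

View pics/crop0.png

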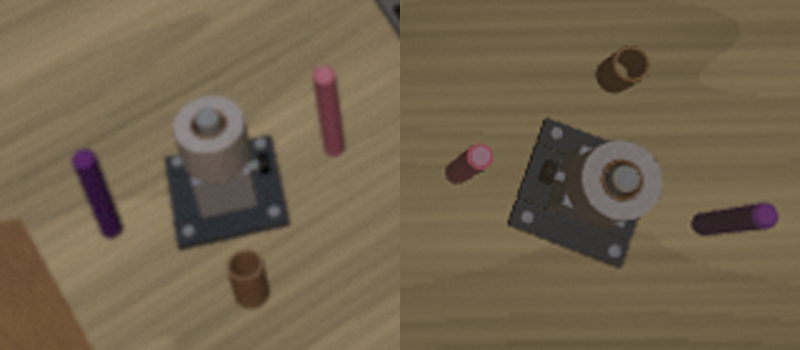

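Candidates for the rod or roll: the steel rod with the white roll on the stand (scene 183,240; top 419,242), the pink stick (scene 232,237), the purple stick (scene 139,268), and the big white ring (scene 314,338), which is too large to be the roll. The crop confirms that the steel rod sits inside the white roll on the block, so I choose that one.

```bash
cat >> h.py <<'E'
from scipy.optimize import least_squares
def circ_top(W,c,z0,z1,r,rad=0.045):
    # centroid of a top face: slice z0..z1, fit a bounding circle through outermost points per angle
    m=(W[...,2]>z0)&(W[...,2]<z1)&(np.hypot(W[...,0]-c[0],W[...,1]-c[1])<rad)
    p=W[m][:,:2]; ce,rr=cv2.minEnclosingCircle((p*1000).astype(np.float32)); return np.array(ce)/1000,rr,len(p),np.median(W[m][:,2]),p.mean(0)
E
python3 - <<'E'
from h import *
for n in ['scene','top']:
    g=env.grab_frame(n); W=cloud(g)
    print(n,'roll',circ_top(W,(.515,-.246),.107,.114,30),'rod',circ_top(W,(.515,-.246),.117,.128,10,.02))
    print(' jt',circ_top(W,(.512,.246),.084,.095,29),' jm',circ_top(W,(.63,0),.096,.105,31))
    print('core',circ_top(W,(.617,-.283),.046,.055,15),'pink',circ_top(W,(.54,-.145),.1,.13,10),'purp',circ_top(W,(.485,-.345),.1,.13,10))
    # tray walls
    m=(W[...,2]>.023)&(W[...,2]<.034)&(W[...,0]>.38)&(W[...,0]<.61)&(W[...,1]>.03)&(W[...,1]<.31)
    r=cv2.minAreaRect((W[m][:,:2]*1000).astype(np.float32)); print('tray',r)
    m=(W[...,2]>.004)&(W[...,2]<.015)&(np.hypot(W[...,0]-.51,W[...,1]+.24)<.085)
    print('foot',cv2.minAreaRect((W[m][:,:2]*1000).astype(np.float32)))
    m=(W[...,2]>.114)&(W[...,2]<.6)&(np.hypot(W[...,0]-.51,W[...,1]+.24)<.2); print('tallest',np.percentile(W[m][:,2],99.5))
E
```

```text
scene roll (array([ 0.51842902, -0.24872757]), 30.53655242919922, 354, np.float64(0.10908069154062827), array([ 0.51978777, -0.24880076])) rod (array([ 0.51888947, -0.24876701]), 10.02922534942627, 54, np.float64(0.12055326681149775), array([ 0.51950335, -0.24921828]))
 jt (array([0.5141532 , 0.25036208]), 27.205265045166016, 228, np.float64(0.08759049116699641), array([0.51495712, 0.24817525]))  jm (array([ 0.63374939, -0.00306769]), 28.129514694213867, 358, np.float64(0.0988110163585047), array([ 0.63409811, -0.00439767]))
core (array([ 0.61923248, -0.2829411 ]), 15.579078674316406, 61, np.float64(0.04870110816498996), array([ 0.61941   , -0.28332598])) pink (array([ 0.53753424, -0.14423193]), 10.56087875366211, 80, np.float64(0.11345525509010856), array([ 0.5393935 , -0.14618421])) purp (array([ 0.4907485 , -0.34889014]), 11.121199607849121, 106, np.float64(0.11365044641981603), array([ 0.49295637, -0.34944324]))
tray ((496.51422119140625, 178.05474853515625), (173.81277465820312, 223.90916442871094), 7.77470588684082)
foot ((510.0149230957031, -252.1502685546875), (125.2869873046
[... 546 characters left out ...]
.09976295914573025), array([ 0.63077782, -0.00105231]))
core (array([ 0.61631464, -0.28141013]), 15.311262130737305, 67, np.float64(0.04929647849778529), array([ 0.61684586, -0.27978895])) pink (array([ 0.53380585, -0.14255159]), 10.281632423400879, 104, np.float64(0.11568554057162023), array([ 0.53336575, -0.14110931])) purp (array([ 0.48688727, -0.34666202]), 10.573532104492188, 117, np.float64(0.1150628709625302), array([ 0.48742264, -0.34464513]))
tray ((494.28363037109375, 181.51304626464844), (170.89334106445312, 219.46414184570312), 7.782777786254883)
foot ((513.0343017578125, -232.53172302246094), (124.99996948242188, 113.54609680175781), 67.3321762084961)
tallest 0.12320283891460806
```

Call:
move_arm(
  plan=[
    {"x": 0.04, "y": -0.039, "z": 0.005, "az": -0.1, "gripper": 0},
    {"x": 0.04, "y": -0.039, "z": 0.005, "az": -0.1, "gripper": 0},
    {"x": 0.04, "y": -0.039, "z": 0.005, "az": -0.1, "gripper": 0},
    {"x": 0.04, "y": -0.039, "z": 0.005, "az": -0.1, "gripper": 0},
    {"x": 0.04, "y": -0.039, "az": -0.1, "gripper": 0},
    {"x": 0.04, "y": -0.039, "az": -0.1, "gripper": 0},
    {"x": 0.04, "y": -0.039, "az": -0.1, "gripper": 0},
    {"x": 0.04, "y": -0.038, "az": -0.1, "gripper": 0},
    {"x": 0.007, "y": -0.05, "az": -0.1, "gripper": 0},
    {"x": 0.007, "y": -0.05, "az": -0.1, "gripper": 0},
    {"x": 0.007, "y": -0.05, "az": -0.1, "gripper": 0},
    {"x": 0.007, "y": -0.05, "az": -0.1, "gripper": 0},
  ],
)

```text
invalid input
```

Call:
move_arm(
  plan=[
    {"x": 0.007, "y": -0.05, "gripper": 0},
    {"x": 0.007, "y": -0.05, "gripper": 0},
    {"x": 0.007, "y": -0.05, "gripper": 0},
    {"x": 0.006, "y": -0.05, "gripper": 0},
    {"x": 0.006, "y": -0.05, "gripper": 0},
    {"x": 0.006, "y": -0.0485, "gripper": 0},
    {"gripper": 0},
    {"gripper": 0},
    {"gripper": 0},
  ],
)

```text
invalid input
```

```bash
cat > w.py <<'E'
from h import *
import sys
o=env.get_obs(); g=snap('wrist',sys.argv[1]); W=cloud(g,o)
print(o['time_s'],np.round(o['tool_pos'],4),np.round(o['tcp_rot'],2),np.round(o['contact_force'],2),np.round(o['ft_torque'],3),o['gripper_width'])
E
cat > w1.py <<'E'
from w import *
print('roll',circ_top(W,(.515,-.246),.105,.114,30),'rod',circ_top(W,(.515,-.246),.115,.128,10,.02))
m=(np.hypot(W[...,0]-.515,W[...,1]+.246)<.03); print(np.percentile(W[m][:,2],[5,25,50,75,95,99]))
E
python3 w1.py w1.png
```

```text
1.45 [0.1299 0.5601 0.2313] [-90.     0.   -13.05] [-0.92  0.03 -0.44] [-0.    -0.003  0.009] 0.08559689773818695
roll (array([0., 0.]), 0.0, 0, np.float64(nan), array([nan, nan])) rod (array([0., 0.]), 0.0, 0, np.float64(nan), array([nan, nan]))
  return _methods._mean(a, axis=axis, dtype=dtype,
  ret = ret.dtype.type(ret / rcount)
h.py:23: RuntimeWarning: Mean of empty slice.
  p=W[m][:,:2]; ce,rr=cv2.minEnclosingCircle((p*1000).astype(np.float32)); return np.array(ce)/1000,rr,len(p),np.median(W[m][:,2]),p.mean(0)
  ret = um.true_divide(
Traceback (most recent call last):
  File "w1.py", line 3, in <module>
    m=(np.hypot(W[...,0]-.515,W[...,1]+.246)<.03); print(np.percentile(W[m][:,2],[5,25,50,75,95,99]))
                                                         ~~~~~~~~~~~~~^^^^^^^^^^^^^^^^^^^^^^^^^^^^^^
IndexError: index -1 is out of bounds for axis 0 with size 0
```

View pics/w1.png

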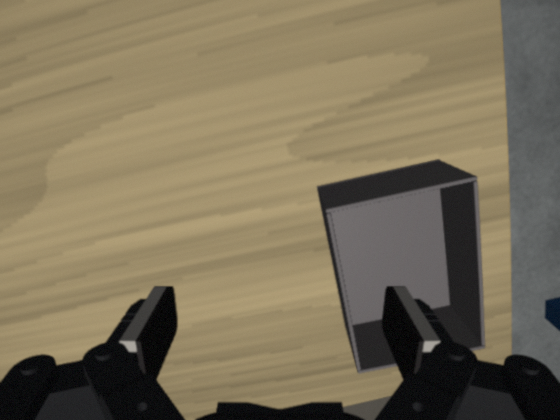

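The call was refused, so nothing moved; each row probably needs every key. The wrist view shows only the dark box at the far table edge.

Call:
move_arm(
  plan=[
    {"x": 0.04, "y": -0.039, "z": 0.005, "ax": 0, "ay": 0, "az": -0.1, "gripper": 0},
    {"x": 0.04, "y": -0.039, "z": 0.005, "ax": 0, "ay": 0, "az": -0.1, "gripper": 0},
    {"x": 0.04, "y": -0.039, "z": 0.005, "ax": 0, "ay": 0, "az": -0.1, "gripper": 0},
    {"x": 0.04, "y": -0.039, "z": 0.005, "ax": 0, "ay": 0, "az": -0.1, "gripper": 0},
    {"x": 0.04, "y": -0.039, "z": 0, "ax": 0, "ay": 0, "az": -0.1, "gripper": 0},
    {"x": 0.04, "y": -0.039, "z": 0, "ax": 0, "ay": 0, "az": -0.1, "gripper": 0},
    {"x": 0.04, "y": -0.039, "z": 0, "ax": 0, "ay": 0, "az": -0.1, "gripper": 0},
    {"x": 0.04, "y": -0.037, "z": 0, "ax": 0, "ay": 0, "az": -0.1, "gripper": 0},
    {"x": 0.007, "y": -0.05, "z": 0, "ax": 0, "ay": 0, "az": -0.1, "gripper": 0},
    {"x": 0.007, "y": -0.05, "z": 0, "ax": 0, "ay": 0, "az": -0.1, "gripper": 0},
    {"x": 0.007, "y": -0.05, "z": 0, "ax": 0, "ay": 0, "az": -0.1, "gripper": 0},
    {"x": 0.007, "y": -0.05, "z": 0, "ax": 0, "ay": 0, "az": -0.1, "gripper": 0},
  ],
)

```text
time_s: 3.0
tool_pos: [0.478, 0.0485, 0.2515]
tcp_rot: [-90.0, -0.0, -82.0]
contact_force: [0.4, -0.2, 0.4]
gripper_width: 0.0855
```

Call:
move_arm(
  plan=[
    {"x": 0.0065, "y": -0.05, "z": 0, "ax": 0, "ay": 0, "az": 0, "gripper": 0},
    {"x": 0.0065, "y": -0.05, "z": 0, "ax": 0, "ay": 0, "az": 0, "gripper": 0},
    {"x": 0.0065, "y": -0.05, "z": 0, "ax": 0, "ay": 0, "az": 0, "gripper": 0},
    {"x": 0.0065, "y": -0.05, "z": 0, "ax": 0, "ay": 0, "az": 0, "gripper": 0},
    {"x": 0.0065, "y": -0.05, "z": 0, "ax": 0, "ay": 0, "az": 0, "gripper": 0},
    {"x": 0.0065, "y": -0.0475, "z": 0, "ax": 0, "ay": 0, "az": 0, "gripper": 0},
    {"x": 0, "y": 0, "z": 0, "ax": 0, "ay": 0, "az": 0, "gripper": 0},
    {"x": 0, "y": 0, "z": 0, "ax": 0, "ay": 0, "az": 0, "gripper": 0},
  ],
)

```text
time_s: 4.0
tool_pos: [0.5166, -0.2469, 0.251]
tcp_rot: [-90.0, 0.1, -81.8]
contact_force: [0.3, -0.4, 0.2]
gripper_width: 0.0855
```

```bash
python3 w1.py w2.png
```

```text
4.0 [ 0.5166 -0.2469  0.251 ] [-9.002e+01  6.000e-02 -8.183e+01] [ 0.34 -0.38  0.22] [ 0.033 -0.039 -0.02 ] 0.08545655656291133
roll (array([ 0.5168587 , -0.24682864]), 29.88748550415039, 3334, np.float64(0.11042032195557736), array([ 0.51663174, -0.24570281])) rod (array([ 0.51681189, -0.24710336]), 10.074542999267578, 501, np.float64(0.12180917211444797), array([ 0.51666599, -0.24599615]))
[0.04034233 0.1099277  0.11118573 0.32730547 0.33360293 0.33564271]
```

View pics/w2.png

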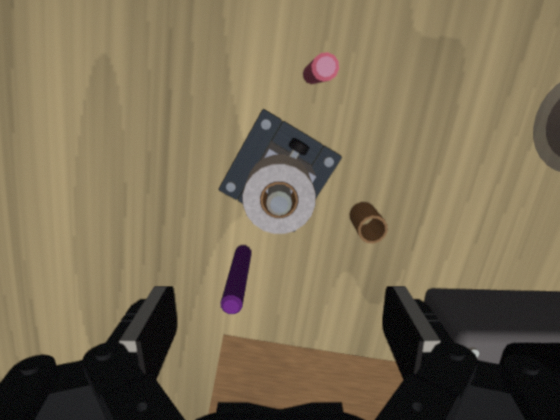

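The wrist view shows the roll with the steel rod in it at (279,200), centred between the jaws. Pink is at (325,67), purple at (232,304) and the core at (370,228), all clear of the fingers. Descending now.

Call:
move_arm(
  plan=[
    {"x": 0, "y": 0, "z": -0.04, "ax": 0, "ay": 0, "az": 0, "gripper": 0},
    {"x": 0, "y": 0, "z": -0.04, "ax": 0, "ay": 0, "az": 0, "gripper": 0},
    {"x": 0, "y": 0, "z": -0.03, "ax": 0, "ay": 0, "az": 0, "gripper": 0},
    {"x": 0, "y": 0, "z": -0.025, "ax": 0, "ay": 0, "az": 0, "gripper": 0},
    {"x": 0, "y": 0, "z": -0.02, "ax": 0, "ay": 0, "az": 0, "gripper": 0},
    {"x": 0, "y": 0, "z": -0.015, "ax": 0, "ay": 0, "az": 0, "gripper": 0},
    {"x": 0, "y": 0, "z": -0.012, "ax": 0, "ay": 0, "az": 0, "gripper": 0},
    {"x": 0, "y": 0, "z": 0, "ax": 0, "ay": 0, "az": 0, "gripper": 0},
  ],
)

```text
time_s: 5.05
tool_pos: [0.5164, -0.2466, 0.0686]
tcp_rot: [-90.1, 0.1, -81.8]
contact_force: [-0.0, -0.7, -0.2]
gripper_width: 0.0852
```

Call:
move_arm(
  plan=[
    {"x": 0, "y": 0, "z": 0, "ax": 0, "ay": 0, "az": 0, "gripper": 0.2},
    {"x": 0, "y": 0, "z": 0, "ax": 0, "ay": 0, "az": 0, "gripper": 0.3},
    {"x": 0, "y": 0, "z": 0, "ax": 0, "ay": 0, "az": 0, "gripper": 0.4},
    {"x": 0, "y": 0, "z": 0, "ax": 0, "ay": 0, "az": 0, "gripper": 0.5},
    {"x": 0, "y": 0, "z": 0, "ax": 0, "ay": 0, "az": 0, "gripper": 0.5},
    {"x": 0, "y": 0, "z": 0, "ax": 0, "ay": 0, "az": 0, "gripper": 0.5},
  ],
)

```text
time_s: 5.8
tool_pos: [0.5175, -0.248, 0.0708]
tcp_rot: [-89.9, -0.1, -81.8]
contact_force: [-0.6, 1.1, 6.0]
gripper_width: 0.059
```

```bash
python3 w.py w3.png
```

```text
5.8 [ 0.5175 -0.248   0.0708] [-89.93  -0.09 -81.81] [-0.58  1.1   5.98] [ 0.074  0.359 -0.026] 0.05899406561343085
```

View pics/w3.png

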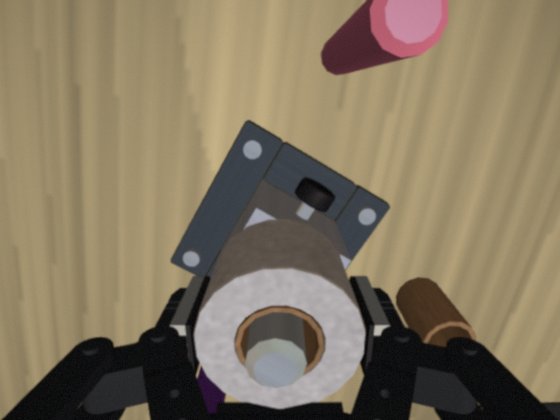

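The roll (279,330) is held between the pads at 59 mm, with the rod visible in its hole. Lifting straight up.

Call:
move_arm(
  plan=[
    {"x": 0, "y": 0, "z": 0.004, "ax": 0, "ay": 0, "az": 0, "gripper": 0.5},
    {"x": 0, "y": 0, "z": 0.008, "ax": 0, "ay": 0, "az": 0, "gripper": 0.5},
    {"x": 0, "y": 0, "z": 0.01, "ax": 0, "ay": 0, "az": 0, "gripper": 0.5},
    {"x": 0, "y": 0, "z": 0.01, "ax": 0, "ay": 0, "az": 0, "gripper": 0.5},
    {"x": 0, "y": 0, "z": 0.01, "ax": 0, "ay": 0, "az": 0, "gripper": 0.5},
    {"x": 0, "y": 0, "z": 0.01, "ax": 0, "ay": 0, "az": 0, "gripper": 0.5},
    {"x": 0, "y": 0, "z": 0.01, "ax": 0, "ay": 0, "az": 0, "gripper": 0.5},
    {"x": 0, "y": 0, "z": 0.012, "ax": 0, "ay": 0, "az": 0, "gripper": 0.5},
    {"x": 0, "y": 0, "z": 0.03, "ax": 0, "ay": 0, "az": 0, "gripper": 0.5},
    {"x": 0, "y": 0, "z": 0.03, "ax": 0, "ay": 0, "az": 0, "gripper": 0.5},
    {"x": 0, "y": 0, "z": 0.03, "ax": 0, "ay": 0, "az": 0, "gripper": 0.5},
    {"x": 0, "y": 0, "z": 0, "ax": 0, "ay": 0, "az": 0, "gripper": 0.5},
  ],
)

```text
time_s: 7.35
tool_pos: [0.5187, -0.2486, 0.2369]
tcp_rot: [-89.7, -0.3, -81.8]
contact_force: [0.4, 0.2, -1.5]
gripper_width: 0.0588
```

Run:
```python
from h import *
o=env.get_obs(); print(np.round(o['tool_pos'],4),o['contact_force'],o['gripper_width'])
g=snap('scene','s2.png');W=cloud(g)
cv2.imwrite('pics/s2c.png',cv2.resize(cv2.imread('pics/s2.png')[130:330,80:340],(780,600),interpolation=2))
```

```text
[ 0.5187 -0.2486  0.2369] [ 0.38942885  0.23707228 -1.46855975] 0.05882697844168083
```

View pics/s2c.png

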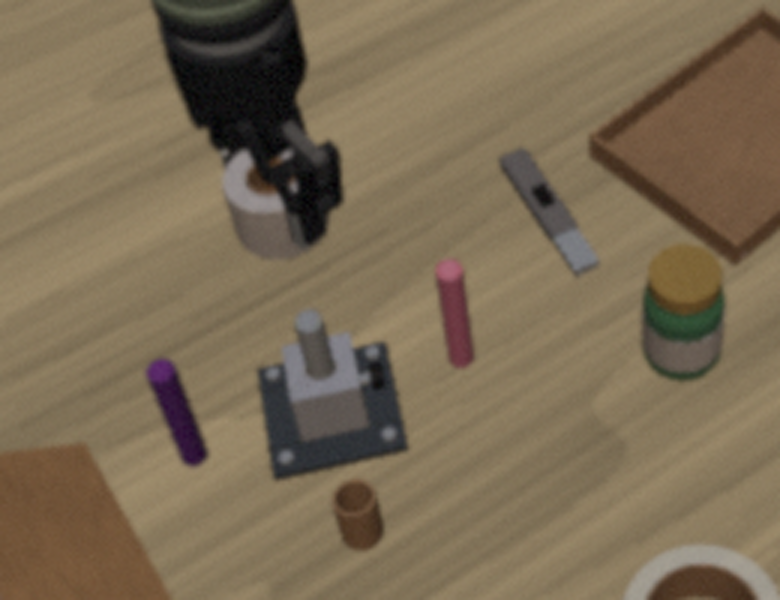

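The roll is off and held; the rod still stands in the bore (crop 315,345). Carrying the roll to the tray.

Call:
move_arm(
  plan=[
    {"x": -0.002, "y": 0.03, "z": 0, "ax": 0, "ay": 0, "az": 0, "gripper": 0.5},
    {"x": -0.002, "y": 0.05, "z": 0, "ax": 0, "ay": 0, "az": 0, "gripper": 0.5},
    {"x": -0.002, "y": 0.05, "z": 0, "ax": 0, "ay": 0, "az": 0, "gripper": 0.5},
    {"x": -0.002, "y": 0.05, "z": 0, "ax": 0, "ay": 0, "az": 0, "gripper": 0.5},
    {"x": -0.002, "y": 0.05, "z": 0, "ax": 0, "ay": 0, "az": 0, "gripper": 0.5},
    {"x": -0.002, "y": 0.05, "z": 0, "ax": 0, "ay": 0, "az": 0, "gripper": 0.5},
    {"x": -0.002, "y": 0.05, "z": 0, "ax": 0, "ay": 0, "az": 0, "gripper": 0.5},
    {"x": -0.001, "y": 0.05, "z": 0, "ax": 0, "ay": 0, "az": 0, "gripper": 0.5},
    {"x": 0, "y": 0.0025, "z": 0, "ax": 0, "ay": 0, "az": 0, "gripper": 0.5},
    {"x": 0, "y": 0, "z": 0, "ax": 0, "ay": 0, "az": 0, "gripper": 0.5},
    {"x": 0, "y": 0, "z": 0, "ax": 0, "ay": 0, "az": 0, "gripper": 0.5},
  ],
)

```text
time_s: 8.78
tool_pos: [0.5016, 0.134, 0.2324]
tcp_rot: [-90.1, -0.0, -81.9]
contact_force: [-0.1, -0.2, -2.1]
gripper_width: 0.0587
```

```bash
python3 w.py w4.png; python3 -c "
from h import *
o=env.get_obs(); print(o['tool_pos'],o['q'],o['contact_force'],o['ft_torque'])
snap('top','t4.png')"
```

```text
8.775 [0.5016 0.134  0.2324] [-9.009e+01 -2.000e-02 -8.190e+01] [-0.12 -0.17 -2.12] [ 0.046 -0.027  0.038] 0.0587361962271284
[0.50174191 0.13389628 0.23271618] [ 5.39742790e+00  5.01838068e+00  9.59259142e+01 -1.71817316e-02
  7.91168628e+01 -2.68235356e+00] [-0.42216401  0.16293438 -2.47422483] [-0.00610979 -0.02742612  0.01727803]
```

View pics/w4.png

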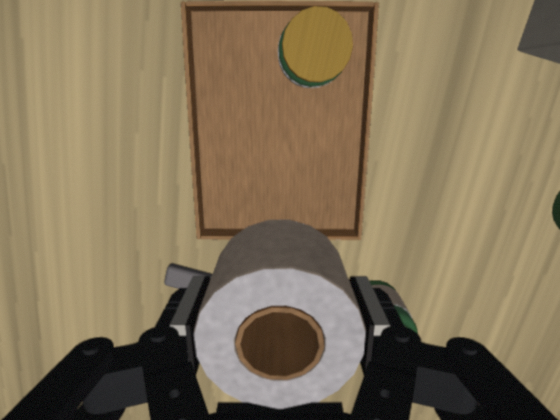

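Run:
```python
from h import *
o=env.get_obs(); g=env.grab_frame('wrist'); W=cloud(g,o)
m=(W[...,2]>.022)&(W[...,2]<.034)&(W[...,0]>.38)&(W[...,0]<.61)&(W[...,1]>.05)&(W[...,1]<.31)
r=cv2.minAreaRect((W[m][:,:2]*1000).astype(np.float32)); print('tray',r)
a=np.deg2rad(r[2]); c=np.array(r[0]);print(c+45*np.array([np.sin(a),-np.cos(a)]))
print('floor',np.nanmedian(W[130:200,240:300,2]))
```

```text
tray ((494.831298828125, 181.75180053710938), (171.3287353515625, 219.3328857421875), 7.994673728942871)
[501.08994581 137.18915544]
floor 0.004623889672333764
```

Call:
move_arm(
  plan=[
    {"x": 0, "y": 0.003, "z": -0.04, "ax": 0, "ay": 0, "az": 0, "gripper": 0.5},
    {"x": 0, "y": 0, "z": -0.05, "ax": 0, "ay": 0, "az": 0, "gripper": 0.5},
    {"x": 0, "y": 0, "z": -0.045, "ax": 0, "ay": 0, "az": 0, "gripper": 0.5},
    {"x": 0, "y": 0, "z": -0.035, "ax": 0, "ay": 0, "az": 0, "gripper": 0.5},
    {"x": 0, "y": 0, "z": -0.025, "ax": 0, "ay": 0, "az": 0, "gripper": 0.5},
    {"x": 0, "y": 0, "z": -0.012, "ax": 0, "ay": 0, "az": 0, "gripper": 0.5},
    {"x": 0, "y": 0, "z": -0.008, "ax": 0, "ay": 0, "az": 0, "gripper": 0.5},
    {"x": 0, "y": 0, "z": 0, "ax": 0, "ay": 0, "az": 0, "gripper": 0.5},
    {"x": 0, "y": 0, "z": 0, "ax": 0, "ay": 0, "az": 0, "gripper": 0.5},
  ],
)

```text
time_s: 10.05
tool_pos: [0.5029, 0.1382, 0.0194]
tcp_rot: [-89.9, -0.0, -81.8]
contact_force: [-0.1, -0.3, -1.0]
gripper_width: 0.0588
```

Call:
move_arm(
  plan=[
    {"x": 0, "y": 0, "z": -0.003, "ax": 0, "ay": 0, "az": 0, "gripper": 0.5},
    {"x": 0, "y": 0, "z": -0.001, "ax": 0, "ay": 0, "az": 0, "gripper": 0.5},
    {"x": 0, "y": 0, "z": 0, "ax": 0, "ay": 0, "az": 0, "gripper": 0.5},
  ],
)

```text
time_s: 10.42
tool_pos: [0.5018, 0.1382, 0.0143]
tcp_rot: [-90.0, -0.0, -81.8]
contact_force: [0.9, -0.5, -2.1]
gripper_width: 0.0592
```

Call:
move_arm(
  plan=[
    {"x": 0, "y": 0, "z": -0.001, "ax": 0, "ay": 0, "az": 0, "gripper": 0.5},
    {"x": 0, "y": 0, "z": -0.001, "ax": 0, "ay": 0, "az": 0, "gripper": 0.5},
    {"x": 0, "y": 0, "z": 0, "ax": 0, "ay": 0, "az": 0, "gripper": 0.5},
  ],
)

```text
time_s: 10.8
tool_pos: [0.5019, 0.1382, 0.0128]
tcp_rot: [-90.0, -0.0, -81.8]
contact_force: [-1.5, 0.3, 3.8]
gripper_width: 0.0587
```

Floor contact (z force went from −2 to +3.8 N). Releasing.

Call:
move_arm(
  plan=[
    {"x": 0, "y": 0, "z": 0, "ax": 0, "ay": 0, "az": 0, "gripper": 0.22},
    {"x": 0, "y": 0, "z": 0, "ax": 0, "ay": 0, "az": 0, "gripper": 0.1},
    {"x": 0, "y": 0, "z": 0, "ax": 0, "ay": 0, "az": 0, "gripper": 0.0},
    {"x": 0, "y": 0, "z": 0, "ax": 0, "ay": 0, "az": 0, "gripper": 0.0},
    {"x": 0, "y": 0, "z": 0.005, "ax": 0, "ay": 0, "az": 0, "gripper": 0.0},
    {"x": 0, "y": 0, "z": 0.015, "ax": 0, "ay": 0, "az": 0, "gripper": 0.0},
    {"x": 0, "y": 0, "z": 0.03, "ax": 0, "ay": 0, "az": 0, "gripper": 0.0},
    {"x": 0, "y": 0, "z": 0.05, "ax": 0, "ay": 0, "az": 0, "gripper": 0.0},
    {"x": 0, "y": 0, "z": 0.05, "ax": 0, "ay": 0, "az": 0, "gripper": 0.0},
    {"x": 0, "y": 0, "z": 0.05, "ax": 0, "ay": 0, "az": 0, "gripper": 0.0},
    {"x": 0, "y": 0, "z": 0.037, "ax": 0, "ay": 0, "az": 0, "gripper": 0.0},
  ],
)

```text
time_s: 12.18
tool_pos: [0.5026, 0.1383, 0.2535]
tcp_rot: [-89.7, -0.0, -81.8]
contact_force: [0.9, 0.4, 0.6]
gripper_width: 0.0855
```

```bash
python3 w.py w5.png
python3 - <<'E'
from h import *
o=env.get_obs(); print(o['tool_pos'])
g=env.grab_frame('wrist');W=cloud(g,o)
print(circ_top(W,(.502,.138),.046,.058,30))
E
```

```text
12.175 [0.5026 0.1383 0.2535] [-8.972e+01 -1.000e-02 -8.180e+01] [0.85 0.43 0.61] [-0.022 -0.026 -0.058] 0.0855009837971813
[0.50546891 0.138636   0.25888775]
(array([0.50271286, 0.13924356]), 29.86380958557129, 2281, np.float64(0.052476506574840875), array([0.50254495, 0.14005568]))
```

View pics/w5.png

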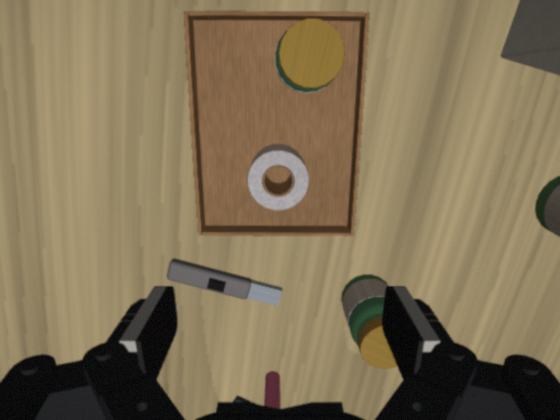

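The roll (278,180) stands flat in the free part of the tray; its top is at 52 mm, as it should be. The jar and knife are untouched. Going back to the spindle.

Call:
move_arm(
  plan=[
    {"x": 0.002, "y": -0.035, "z": 0, "ax": 0, "ay": 0, "az": 0, "gripper": 0},
    {"x": 0.002, "y": -0.05, "z": 0, "ax": 0, "ay": 0, "az": 0, "gripper": 0},
    {"x": 0.002, "y": -0.05, "z": 0, "ax": 0, "ay": 0, "az": 0, "gripper": 0},
    {"x": 0.002, "y": -0.05, "z": 0, "ax": 0, "ay": 0, "az": 0, "gripper": 0},
    {"x": 0.002, "y": -0.05, "z": 0, "ax": 0, "ay": 0, "az": 0, "gripper": 0},
    {"x": 0.002, "y": -0.05, "z": 0, "ax": 0, "ay": 0, "az": 0, "gripper": 0},
    {"x": 0.002, "y": -0.05, "z": 0, "ax": 0, "ay": 0, "az": 0, "gripper": 0},
    {"x": 0.001, "y": -0.0505, "z": 0, "ax": 0, "ay": 0, "az": 0, "gripper": 0},
    {"x": 0, "y": 0, "z": 0, "ax": 0, "ay": 0, "az": 0, "gripper": 0},
    {"x": 0, "y": 0, "z": 0, "ax": 0, "ay": 0, "az": 0, "gripper": 0},
    {"x": 0, "y": 0, "z": 0, "ax": 0, "ay": 0, "az": 0, "gripper": 0},
    {"x": 0, "y": 0, "z": 0, "ax": 0, "ay": 0, "az": 0, "gripper": 0},
  ],
)

```text
time_s: 13.78
tool_pos: [0.517, -0.2461, 0.2494]
tcp_rot: [-90.0, 0.0, -81.7]
contact_force: [0.2, -0.6, 0.2]
gripper_width: 0.0852
```

```bash
cat > rod.py <<'E'
from h import *
import sys
for i in range(3):
    o=env.get_obs(); g=env.grab_frame('wrist'); W=cloud(g,o)
    print(round(o['time_s'],2),np.round(o['tool_pos'],4),np.round(o['tcp_rot'],2),np.round(o['contact_force'],1),np.round(o['ft_torque'],3),round(o['gripper_width'],4))
    z=float(sys.argv[2]) if len(sys.argv)>2 else .122
    for a,b in ((z-.006,z+.006),):
        c,r,n,zz,mm=circ_top(W,(.517,-.247),a,b,10,.02)
        T=R.from_euler('xyz',o['tcp_rot'],degrees=True).as_matrix()
        print('rod top',np.round(c,4),round(r,2),n,round(zz,4),'tool',np.round((T.T@(np.array([*c,zz])-o['tool_pos'])),4))
cv2.imwrite('pics/'+sys.argv[1],cv2.cvtColor(g['image'],cv2.COLOR_RGB2BGR))
E
python3 rod.py w6.png
```

```text
13.78 [ 0.517  -0.2461  0.2494] [-90.    0.  -81.7] [ 0.2 -0.6  0.2] [0.002 0.015 0.017] 0.0852
rod top [ 0.5168 -0.2473] 10.22 497 0.1218 tool [ 0.0012  0.1277 -0.0004]
13.82 [ 0.517  -0.2463  0.2494] [-89.99  -0.   -81.72] [-0.4 -0.3 -0.1] [-0.016 -0.048 -0.02 ] 0.0856
rod top [ 0.5168 -0.2471] 10.08 492 0.122 tool [ 0.0008  0.1275 -0.0004]
13.88 [ 0.517  -0.2465  0.2495] [-8.999e+01 -1.000e-02 -8.173e+01] [-0.7 -0.2 -0. ] [-0.013  0.015  0.033] 0.0856
rod top [ 0.5168 -0.2471] 10.11 499 0.1219 tool [ 0.0005  0.1276 -0.0004]
```

View pics/w6.png

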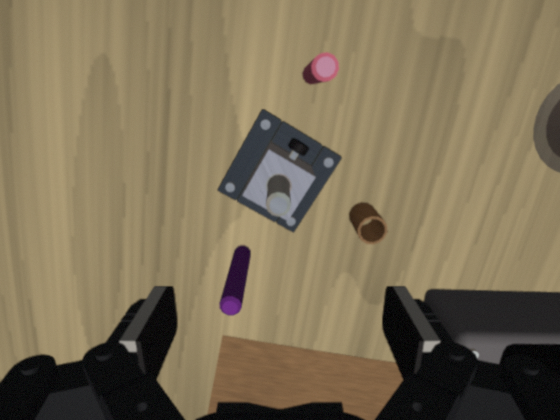

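The bare rod (279,200) is centred between the jaws to within 0.4 mm. Descending to grip it.

Call:
move_arm(
  plan=[
    {"x": 0, "y": -0.0005, "z": -0.03, "ax": 0, "ay": 0, "az": 0, "gripper": 0},
    {"x": 0, "y": 0, "z": -0.04, "ax": 0, "ay": 0, "az": 0, "gripper": 0},
    {"x": 0, "y": 0, "z": -0.035, "ax": 0, "ay": 0, "az": 0, "gripper": 0},
    {"x": 0, "y": 0, "z": -0.03, "ax": 0, "ay": 0, "az": 0, "gripper": 0},
    {"x": 0, "y": 0, "z": -0.02, "ax": 0, "ay": 0, "az": 0, "gripper": 0},
    {"x": 0, "y": 0, "z": -0.0115, "ax": 0, "ay": 0, "az": 0, "gripper": 0},
    {"x": 0, "y": 0, "z": -0.005, "ax": 0, "ay": 0, "az": 0, "gripper": 0.3},
    {"x": 0, "y": 0, "z": 0, "ax": 0, "ay": 0, "az": 0, "gripper": 0.5},
    {"x": 0, "y": 0, "z": 0, "ax": 0, "ay": 0, "az": 0, "gripper": 0.6},
    {"x": 0, "y": 0, "z": 0, "ax": 0, "ay": 0, "az": 0, "gripper": 0.65},
    {"x": 0, "y": 0, "z": 0, "ax": 0, "ay": 0, "az": 0, "gripper": 0.65},
  ],
)

```text
time_s: 15.3
tool_pos: [0.5171, -0.248, 0.0783]
tcp_rot: [-90.0, -0.0, -81.8]
contact_force: [-1.4, 0.7, 0.1]
gripper_width: 0.0299
```

```bash
python3 rod.py w7.png
```

```text
15.3 [ 0.5171 -0.248   0.0783] [-8.996e+01 -4.000e-02 -8.181e+01] [-1.4  0.7  0.1] [-0.051  0.029  0.06 ] 0.0299
rod top [ 0.517 -0.247] 19.97 3479 0.1213 tool [-0.001  -0.043   0.0001]
15.35 [ 0.517  -0.248   0.0781] [-8.997e+01 -2.000e-02 -8.181e+01] [0.8 0.4 0. ] [-0.005  0.004 -0.034] 0.03
rod top [ 0.517  -0.2469] 19.99 3428 0.1213 tool [-0.001  -0.0432  0.0002]
15.4 [ 0.517  -0.2479  0.078 ] [-8.998e+01 -2.000e-02 -8.181e+01] [0.2 0.6 0.8] [-0.003 -0.06  -0.015] 0.0299
rod top [ 0.517  -0.2469] 19.9 3432 0.1212 tool [-0.0011 -0.0432  0.0002]
```

View pics/w7.png

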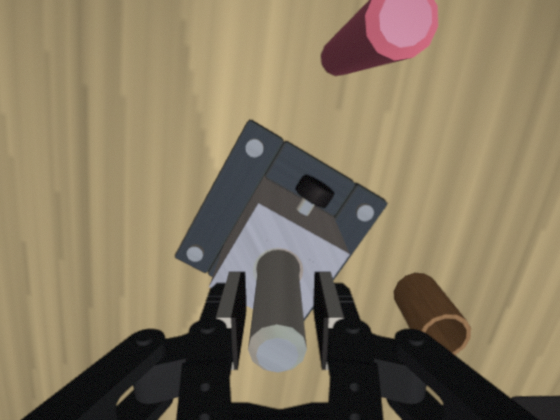

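Run:
```python
from h import *
o=env.get_obs(); g=env.grab_frame('wrist'); W=cloud(g,o)
T=R.from_euler('xyz',o['tcp_rot'],degrees=True).as_matrix()
L=(W-o['tool_pos'])@T   # tool coords
for r in range(262,365,8):
    row=L[r,244:316]; h=W[r,244:316,2]
    k=np.isfinite(row[:,2])&(h>.064)&(np.abs(row[:,2])<.0135)&(row[:,0]<.03)
    if k.sum()>5:
        c=np.where(k)[0]+244
        print(r,c.min(),c.max(),np.round(row[k][:,2].min()*1000,1),np.round(row[k][:,2].max()*1000,1),'z',np.round(np.median(h[k]),3))
```

```text
262 260 306 -8.5 13.4 z 0.071
270 258 298 -9.3 9.5 z 0.079
278 257 299 -9.4 9.7 z 0.086
286 256 300 -9.4 9.8 z 0.093
294 255 301 -9.4 10.0 z 0.099
302 254 301 -9.5 9.4 z 0.104
310 253 302 -9.5 9.5 z 0.11
318 252 303 -9.5 9.6 z 0.114
326 251 304 -9.6 9.7 z 0.119
334 250 305 -9.5 9.8 z 0.121
342 249 306 -9.7 9.9 z 0.122
350 248 306 -9.9 9.7 z 0.122
358 251 303 -8.9 8.8 z 0.123
```

The rod is upright and centred to about 0.1 mm. Closing.

Call:
move_arm(
  plan=[
    {"x": 0, "y": 0, "z": 0, "ax": 0, "ay": 0, "az": 0, "gripper": 0.72},
    {"x": 0, "y": 0, "z": 0, "ax": 0, "ay": 0, "az": 0, "gripper": 0.78},
    {"x": 0, "y": 0, "z": 0, "ax": 0, "ay": 0, "az": 0, "gripper": 0.9},
    {"x": 0, "y": 0, "z": 0, "ax": 0, "ay": 0, "az": 0, "gripper": 1.0},
    {"x": 0, "y": 0, "z": 0, "ax": 0, "ay": 0, "az": 0, "gripper": 1.0},
    {"x": 0, "y": 0, "z": 0, "ax": 0, "ay": 0, "az": 0, "gripper": 1.0},
  ],
)

```text
time_s: 16.25
tool_pos: [0.5167, -0.2479, 0.0779]
tcp_rot: [-90.0, -0.0, -81.8]
contact_force: [-2.2, 1.1, 4.1]
gripper_width: 0.0189
```

```bash
python3 rod.py w8.png
```

```text
16.25 [ 0.5167 -0.2479  0.0779] [-90.02  -0.   -81.8 ] [-2.2  1.1  4.1] [-0.07   0.544 -0.074] 0.0189
rod top [ 0.5167 -0.2448] 18.91 3775 0.122 tool [-0.0031 -0.0441  0.0004]
16.3 [ 0.5167 -0.2479  0.0779] [-90.02  -0.   -81.8 ] [-3.  -0.4  4.2] [ 0.044  0.542 -0.032] 0.0189
rod top [ 0.5167 -0.2448] 18.87 3800 0.122 tool [-0.0031 -0.0441  0.0004]
16.35 [ 0.5167 -0.2479  0.0779] [-90.02  -0.   -81.8 ] [-3.1  0.4  3.6] [-0.01   0.526 -0.044] 0.0186
rod top [ 0.5167 -0.2447] 18.85 3789 0.122 tool [-0.0031 -0.0441  0.0004]
```

Call:
move_arm(
  plan=[
    {"x": 0, "y": 0, "z": 0.001, "ax": 0, "ay": 0, "az": 0, "gripper": 1.0},
    {"x": 0, "y": 0, "z": 0.002, "ax": 0, "ay": 0, "az": 0, "gripper": 1.0},
    {"x": 0, "y": 0, "z": 0.002, "ax": 0, "ay": 0, "az": 0, "gripper": 1.0},
    {"x": 0, "y": 0, "z": 0, "ax": 0, "ay": 0, "az": 0, "gripper": 1.0},
    {"x": 0, "y": 0, "z": 0, "ax": 0, "ay": 0, "az": 0, "gripper": 1.0},
  ],
)

```text
time_s: 17.02
tool_pos: [0.5169, -0.2478, 0.0827]
tcp_rot: [-90.0, 0.0, -81.8]
contact_force: [-0.1, 0.2, -2.8]
gripper_width: 0.0184
```

```bash
python3 rod.py w9.png .127
```

```text
17.02 [ 0.5169 -0.2478  0.0827] [-9.000e+01  1.000e-02 -8.181e+01] [-0.1  0.2 -2.8] [-0.034  0.004  0.023] 0.0184
rod top [ 0.5167 -0.245 ] 18.99 3636 0.1268 tool [-0.0027 -0.0442  0.0002]
17.07 [ 0.5169 -0.2478  0.0827] [-90.     0.   -81.81] [ 0.1 -0.  -2.7] [-0.014  0.007  0.004] 0.0189
rod top [ 0.5166 -0.2444] 18.63 3670 0.1268 tool [-0.0034 -0.0441  0.0003]
17.12 [ 0.5169 -0.2478  0.0827] [-90.     0.   -81.81] [-0.3 -0.3 -2. ] [ 0.019 -0.025  0.003] 0.0184
rod top [ 0.5165 -0.2442] 18.66 3703 0.1268 tool [-0.0036 -0.0441  0.0002]
```

View pics/w9.png

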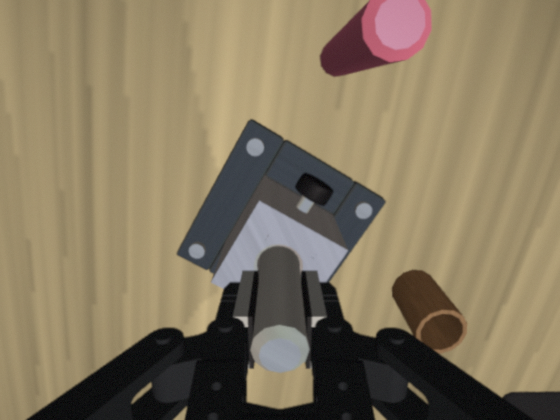

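The rod (279,300) is held and hangs freely: z force is −2.8 N, its own weight, with no side force or moment. Drawing it the remaining 25 mm.

Call:
move_arm(
  plan=[
    {"x": 0, "y": 0, "z": 0.003, "ax": 0, "ay": 0, "az": 0, "gripper": 1.0},
    {"x": 0, "y": 0, "z": 0.004, "ax": 0, "ay": 0, "az": 0, "gripper": 1.0},
    {"x": 0, "y": 0, "z": 0.005, "ax": 0, "ay": 0, "az": 0, "gripper": 1.0},
    {"x": 0, "y": 0, "z": 0.005, "ax": 0, "ay": 0, "az": 0, "gripper": 1.0},
    {"x": 0, "y": 0, "z": 0.004, "ax": 0, "ay": 0, "az": 0, "gripper": 1.0},
    {"x": 0, "y": 0, "z": 0.003, "ax": 0, "ay": 0, "az": 0, "gripper": 1.0},
    {"x": 0, "y": 0, "z": 0.001, "ax": 0, "ay": 0, "az": 0, "gripper": 1.0},
    {"x": 0, "y": 0, "z": 0, "ax": 0, "ay": 0, "az": 0, "gripper": 1.0},
    {"x": 0, "y": 0, "z": 0, "ax": 0, "ay": 0, "az": 0, "gripper": 1.0},
    {"x": 0, "y": 0, "z": 0, "ax": 0, "ay": 0, "az": 0, "gripper": 1.0},
  ],
)

```text
time_s: 18.42
tool_pos: [0.5167, -0.2478, 0.1076]
tcp_rot: [-90.0, 0.0, -81.8]
contact_force: [0.2, -0.4, -2.8]
gripper_width: 0.0188
```

```bash
python3 rod.py w10.png .152
python3 - <<'E'
from h import *
g=snap('scene','s10.png');W=cloud(g)
print('roll',circ_top(W,(.503,.139),.046,.058,30))
cv2.imwrite('pics/s10c.png',cv2.resize(cv2.imread('pics/s10.png')[130:330,80:380],(800,533),interpolation=2))
E
```

```text
18.43 [ 0.5167 -0.2478  0.1076] [-9.002e+01  2.000e-02 -8.181e+01] [ 0.2 -0.4 -2.8] [0.061 0.034 0.047] 0.0188
rod top [ 0.5167 -0.245 ] 19.01 3651 0.1517 tool [-0.0028 -0.0442  0.0003]
18.48 [ 0.5168 -0.2478  0.1076] [-9.001e+01  1.000e-02 -8.181e+01] [-0.5 -0.7 -2.8] [-0.018  0.011 -0.029] 0.0183
rod top [ 0.5167 -0.2444] 18.68 3658 0.1518 tool [-0.0034 -0.0442  0.0004]
18.52 [ 0.5168 -0.2478  0.1076] [-9.001e+01  1.000e-02 -8.181e+01] [ 0.2  0.1 -3.3] [-0.065 -0.018  0.011] 0.0188
rod top [ 0.5167 -0.2447] 18.84 3649 0.1518 tool [-0.0031 -0.0442  0.0003]
roll (array([0.50396329, 0.13616512]), 31.835552215576172, 292, np.float64(0.050020072422702955), array([0.50487271, 0.13540655]))
```

View pics/s10c.png

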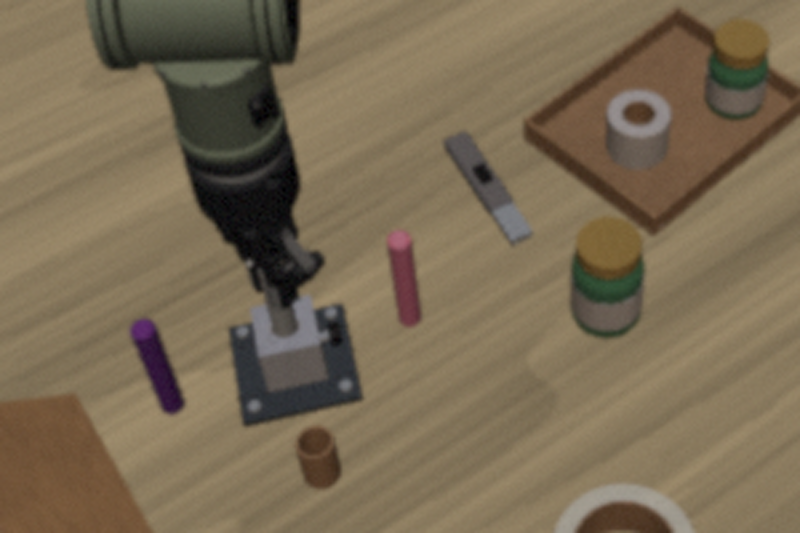

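View pics/w10.png

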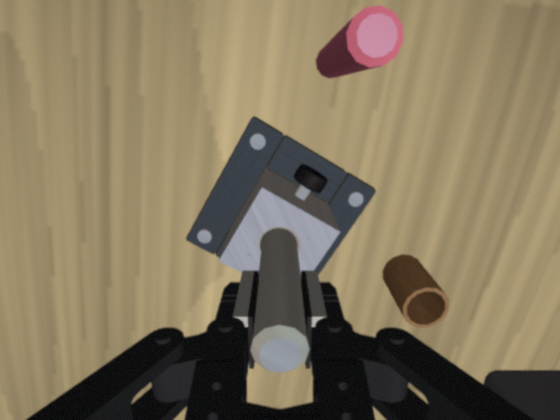

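The rod top is at 151.8 mm, about 30 mm up from 122, and the rod is still well inside the bore. The pictures show the roll flat in the tray (scene crop 638,130) and everything else in place. Handing in.

```bash
python3 -c "
from cell import env
print(env.finish_job()); o=env.get_obs(); print(o['time_s'],o['tool_pos'],o['contact_force'],o['gripper_width'])"
```

```text
the job is handed in; nothing more can be done
None
the job is handed in; nothing more can be done
```

The roll is off the spindle and in the tray, and the rod is drawn up about 30 mm and still held in the gripper, ready for you to tighten the clamp screw. I handed the job in at about 18.6 s.

- **Roll:** I lifted it straight up off the spindle and stood it flat in the free part of the tray, about 2 mm from the middle of that part. The wrist camera put its top at 52 mm. The scene camera read 50 mm and placed the centre about 3 mm from the wrist camera's reading, which is about that camera's usual offset.
- **Rod:** its top went from 122 mm to 151.8 mm, leaving about 27 mm in the bore. The last force readings showed only its weight (about −3 N) with negligible side force and moment, so it hangs free and is not cocked.
- **Everything else:** the pictures show both jars, the core, the knife and the pink and purple sticks where they were; I did not re-measure their positions.
- **Hiccups:** the first two move calls were refused as invalid before anything moved. While the rod was being gripped there was a brief −3 N side force and 0.54 N·m moment, which disappeared once it lifted off the bore floor.

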